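# Bolt the sprung lid of the tea chest

### The job

Shut the wooden chest on the coffee table: its sprung lid stands ajar, so press the lid down and slide the bolt on it across into the keeper on the fixed part of the top, fully home, so that the bolt holds the lid down when you let go. Leave the mug, the candle jar and the tin where they stand.

Things in the scene. Friction and masses are not known exactly. Their poses are not given: they have to be found in the camera images.
- chest: Fixed wooden chest, 200 mm (x) by 340 mm (y), 112 mm high when shut. Origin: centre of its underside; z up, front faces its -x. From y = -170 to +83 mm the top is the lid, hinged along the far edge (x = +95, z = 106 mm); from y = +88 to +170 mm it is a fixed deck with the keeper. The bolt lies on the lid along the chest's y, at x = -70 mm, and slides to +y.
- lid (a joint): Angle of the lid, rad: 0 = shut hard down (flush with the deck), growing as its front edge rises. Hinge springs hold it ajar at about 0.15 to 0.18. Pressing on the bolt's line (165 mm from the hinge) lowers that line about 2.5 mm per newton (1 mm = 0.006 rad). Released, it springs back up.
- bolt (a joint): Travel of the bolt on the lid, m: 0 = drawn right back, 0.045 = fully home at its end stop. It drags with about 2.5 N and stays where left. With the lid at a wrong height the nose butts against the keeper's face at about 0.020 and goes no further; from 0.033 on it is right through the keeper.
- thumb (a point): Centre of the floor of the bolt's steel finger piece, a saddle 62 mm along the bolt by 36 mm wide, with a lip 8 mm thick and 14 mm high across each end, 46 mm clear between the lips: closed fingertips fit in, to press down and push a lip at once. y along the bolt to the keeper, z up from the lid. 135 mm above the table with the lid shut, 160 to 166 mm with it ajar.
- bolt_tip (a point): Centre of the nose of the bolt, a steel rod of 14 mm diameter, 190 mm long, nose chamfered 2.5 mm (axes as thumb). The axis lies 11 mm below thumb and 124 mm above the table with the lid shut. The rod runs in two guide blocks on the lid, 28 mm wide and 24 mm high, at -83 to -59 and +54 to +78 mm in the chest's y; the finger piece moves between them.
- keeper_mouth (a point): Nominal slot centre on the near face of the keeper, a dark steel plate upright on the deck, 50 mm wide, 12 mm thick, 56 to 71 mm tall; slot 20 wide, 16 high. 133.5 mm above the table, but the true slot lies up to 7.5 mm higher or lower, unreported: find it by feel (bolt's axis within 1 to 3 mm of its centre). It is below the bolt when the lid is ajar, above it when hard down.
- tin: Closed metal tin, 52 mm diameter, 75 mm high, loose on the chest's deck behind the keeper. Origin: centre of its underside.
- mug: White cup without handle, 84 mm across the rim, 100 mm high, loose on the table to the right of the chest. Origin: centre of its underside.
- candle: Candle jar with a lid, 68 mm diameter, 80 mm high, loose on the table to the left of the chest. Origin: centre of its underside.

How it is judged (in metres and radians):
At the end, for the whole second after the job is handed in: The bolt is home in the keeper (its joint beyond 0.039 of 0.045 m) and at rest, and, with the robot clear, it holds the sprung lid down (lid joint below 0.125 rad) (value of joint bolt above 0.039 m and value of joint lid below 0.125 rad and velocity of joint lid below 0.05 rad/s and velocity of joint bolt below 0.01 m/s); the robot touches nothing.
It fails at once if the tin is moved by more than 30 mm (distance of tin from where it was at the start of the episode above 0.03 m).
It fails at once if the mug is moved by more than 30 mm (distance of mug from where it was at the start of the episode above 0.03 m).
It fails at once if the candle jar is moved by more than 30 mm (distance of candle from where it was at the start of the episode above 0.03 m).
It also fails if it takes over 58 s, if anything falls off the work surface, if the arm or the gripper's body presses on something with over 40 N, if the wrist force passes 120 N, or if a joint passes its speed limit or range.

### The arm

A 6-joint arm with a two-finger parallel gripper is mounted at the origin on the work surface. World frame = base frame: x ahead of the robot, y to its left, z up, the work surface at z = 0. Lengths are in mm, angles in rad, forces in N, time in s.
With the tool pointing down it reaches from about 275 to 750 mm from the base axis. Payload 10.2 kg.
Tool frame: the origin (TCP) lies between the finger pads; the fingertips stand 25 mm ahead of it and the grasp point (between the pads) lies 6 mm ahead of it; z points along the fingers, y is the line along which they close (so a half turn about z gives the same grasp; the last joint's range is limited). The gripper opens to 85 mm and grips with 20 to 120 N. Pads are 22 mm wide; open, the fingers measure 114 mm over their backs; the gripper's body (76 mm by 85 mm) begins 54 mm behind the grasp point. The pads swing forward as they close: fully open they stand 13 mm farther back than shut.
Start: joints at [-1.488, 0.313, 1.498, -0, 1.331, -0.223], TCP at [158.042, -500.654, 256.294] pointing down, gripper open.
Joint ranges: [-2.94, 2.94], [-0.97, 2.17], [0.19, 2.56], [-1.23, 4.37], [0.02, 3.11], [-2.88, 2.88]. Speed limits (rad/s): [2.39, 2.39, 3.01, 3.14, 3.14, 3.14].

### API

Orientations are given as a unit quaternion [w, x, y, z].
In Python, from rig import ctrl, eyes, finish_job gives the robot as it stands.
- The arm moves only by the tool step_arm, never from a script. Its argument "increments" is a list of rows, each an object of numbers: "dx", "dy", "dz": the shift along the tool's x, y, z in units of 25 mm (1.0 is 25 mm); "wx", "wy", "wz": the turn, a rotation vector about the tool's x, y, z in units of 6 degrees (1.0 is 6 degrees). A call has 1 to 5 rows; each row shifts and turns the commanded pose from where the row before left it, along the tool's axes as they then stand; what a row does not reach is not made up. A row lasts 1/10 s, in which the tool goes at most 50 mm and 8.59 degrees, less where a joint would pass 70% of its speed; a pose out of reach is approached as far as the arm can. A call is refused whole if a number of a shift passes 1 or a number of a turn 1, either way. A call with a gripper value outside its range is refused whole. "fingers" is the finger opening in mm, from 0 to 85.4, set as the call begins (left out, the last holds). The fingers move at their own pace and stop on an object; "squeeze" is the grip in N (left out, the last holds). Time passes only in rows, so rows that do not move let the fingers close. It gives the time, the measured TCP pose, the force, the opening and the grip force at its end, in the units of the state.
- ctrl.sense(): the state, without advancing time (a new reading comes with each control period).
- eyes.capture(name): name is "scene" or "top"; returns a dict with "frame" (420x560x3 uint8, blue, green, red), "fx", "fy", "cx", "cy" (pixels), "k1" (the pictures are not rectified: a ray, as slopes to the right and down, at radius r is drawn at 1 + k1 r^2 times it, then the intrinsics apply), "R" (3x3) and "t" (3): a world point X has camera coordinates R X + t. Camera axes: x right, y down, z forward; pixel columns grow to the right and rows downward; lengths in mm; the calibration is good to about 2 mm. A picture is of the moment at which its call begins. There is no depth.
- finish_job(): hands the job in; it is judged then, once.
Trained networks look in the newest picture that a camera, given by its name, has taken for a name from the list of things; names that differ only in an ending like _2 or _b are one class to them, and where a whole thing is asked for, a point or a joint stands for the part that bears it (a point fixed in the world has none). Each returns a list of dicts, best first, with "p" (0 to 1); they miss things now and then, are a little off and sometimes report something else, mostly with a low value. They report only what shows in the picture. A call takes as long as a camera call.
- eyes.cut_out(camera, label): "mask" (420x560 bool, what is visible of it).
- eyes.landmark_of(camera, label): "point" ([x, y, z] in mm, in the coordinates of the camera as it stood for that picture, good to about 4 mm: a listed point, or the origin of a listed thing).
The state is a dict: "time_s": time; "joints": joint angles; "dq": joint speeds; "tau": joint torques, N m; "eef_pos": TCP position; "ee_rot": TCP orientation; "force": force on the tool from outside, world axes, zero at the start; "wrist_torque": the same for the moment, N m; "grip_width": opening from 0.0 (shut) to 1.0 (fully open); "grip_force": force on a finger pad.
Only numpy, scipy, OpenCV 4.12 (cv2) and the standard library are available. Lean on these libraries where they do the work, as an engineer would, in place of code of your own. Each camera call takes 0.05 s, during which the arm holds its last target. There are 200 camera calls.

## Working session

There is one attempt and no reset: what is moved stays moved. The work goes in short steps, Python scripts to look and compute and a tool call to move; the robot and the scene stay as the last step left them, time stands still between calls to the robot, and variables do not carry over. Pictures are saved under pics/ and viewed, at most 10 in all, crops included, and the job is handed in when it is done.

Besides the shell and the picture viewer there is one more tool, called as a command line: name --argument value ..., lists and objects as JSON in quotes. step_arm: Moves the arm, as the interface text tells. Its arguments: {"type":"object","properties":{"increments":{"type":"array"},"fingers":{"type":"number"},"squeeze":{"type":"number"}},"required":["increments"]}

```bash
mkdir -p pics; cat > h.py <<'E'
import numpy as np, cv2
from rig import ctrl, eyes, finish_job
def look(cam,labels):
    c=eyes.capture(cam); R=np.array(c["R"]);t=np.array(c["t"])
    for l in labels:
        for d in eyes.landmark_of(cam,l)[:2]:
            print(cam,l,round(d["p"],2),np.round(R.T@(np.array(d["point"])-t),1))
    return c
E
python3 - <<'E'
from h import *
s=ctrl.sense(); print({k:np.round(v,3) for k,v in s.items()})
for cam in("scene","top"):
    c=look(cam,["chest","thumb","bolt_tip","keeper_mouth","tin","mug","candle"])
    cv2.imwrite(f"pics/{cam}1.png",c["frame"])
E
```

```text
{'time_s': np.float64(0.0), 'joints': array([-1.488,  0.313,  1.498,  0.   ,  1.331, -0.223]), 'dq': array([-0.001, -0.001,  0.   , -0.   ,  0.   , -0.   ]), 'tau': array([-1.0000e-03, -4.1227e+01, -2.5974e+01, -0.0000e+00,  4.0000e-03,
       -0.0000e+00]), 'eef_pos': array([ 158.03 , -500.418,  255.745]), 'ee_rot': array([-0.001,  0.988,  0.152,  0.   ]), 'force': array([-0.592,  0.125, -0.357]), 'wrist_torque': array([-0.014,  0.015, -0.009]), 'grip_force': np.float64(0.0), 'grip_width': np.float64(1.001)}
scene chest 0.75 [521.4  80.5 152.2]
scene chest 0.71 [581.6  -4.5   3.2]
scene thumb 0.75 [518.3 -24.1 161.3]
scene bolt_tip 0.66 [519.7  81.5 152.8]
scene keeper_mouth 0.6 [517.2  99.6 135.4]
scene tin 0.9 [640.9 127.6 113.4]
scene tin 0.66 [519.7 -23.7 159.1]
scene mug 0.92 [ 522.4 -253.7    3.1]
scene candle 0.83 [567.1 221.9   2.9]
scene candle 0.31 [518.2 100.9 134.1]
top chest 0.96 [580.4  -4.    1.4]
top thumb 0.7 [581.   -3.    1.9]
top thumb 0.59 [518.1 -25.  158.7]
top keeper_mouth 0.93 [514.3  96.7 138.1]
top tin 0.87 [643.6 133.7 112.9]
top mug 0.57 [ 519.3 -250.1    4.1]
```

View pics/scene1.png

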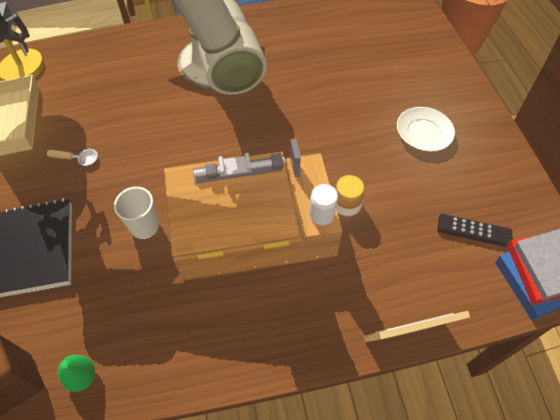

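View pics/top1.png

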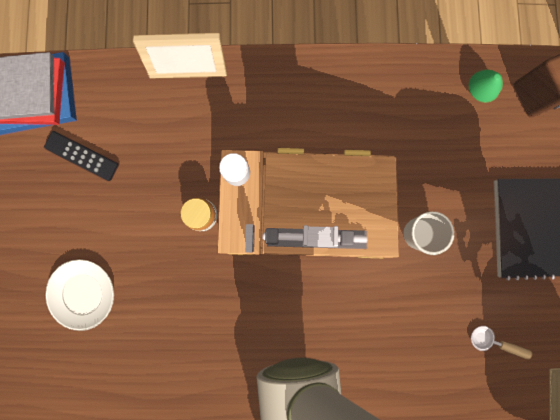

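The scene view shows the chest square to the world, with the bolt along its front edge at about (240,167) and the keeper at (296,157). In the top view the saddle is at (322,237), the keeper at (250,238) and the mug at (430,233). The networks agree: thumb ≈ (518,-24,160) and keeper ≈ (516,98). I'm moving now, aligning the tool yaw on the way.

step_arm --increments '[{"wz": 0.97},{"wz": 0.97},{"wz": 0.97},{"dx": 0.75,"dy": -1},{"dx": 0.75,"dy": -1}]' --fingers 0 --squeeze 20

```text
invalid input at $.increments[0]: expected keys dx, dy, dz, wx, wy, wz
```

step_arm --increments '[{"dx": 0.77,"dy": -1},{"dx": 0.77,"dy": -1},{"dx": 0.77,"dy": -1},{"dx": 0.77,"dy": -1},{"dx": 0.77,"dy": -1}]'

```text
invalid input at $.increments[0]: expected keys dx, dy, dz, wx, wy, wz
```

step_arm --increments '[{"dx": 0.77,"dy": -1},{"dx": 0.77,"dy": -1},{"dx": 0.77,"dy": -1},{"dx": 0.77,"dy": -1},{"dx": 0.77,"dy": -1}]'

```text
invalid input at $.increments[0]: expected keys dx, dy, dz, wx, wy, wz
```

step_arm --increments '[{"dx": 0.77,"dy": -1},{"dx": 0.77,"dy": -1},{"dx": 0.77,"dy": -1},{"dx": 0.77,"dy": -1},{}]'

```text
invalid input at $.increments[0]: expected keys dx, dy, dz, wx, wy, wz
```

All six keys are required.

step_arm --increments '[{"dx": 0,"dy": 0,"dz": 0,"wx": 0,"wy": 0,"wz": 0.97},{"dx": 0,"dy": 0,"dz": 0,"wx": 0,"wy": 0,"wz": 0.97},{"dx": 0,"dy": 0,"dz": 0,"wx": 0,"wy": 0,"wz": 0.97},{"dx": 0.75,"dy": -1,"dz": 0,"wx": 0,"wy": 0,"wz": 0},{"dx": 0.75,"dy": -1,"dz": 0,"wx": 0,"wy": 0,"wz": 0}]' --fingers 0 --squeeze 20

```text
time_s: 1.3
eef_pos: [195.6, -450.1, 256.0]
ee_rot: [-0.0, 1.0, -0.0, 0.0]
force: [-0.4, 0.4, -0.0]
grip_width: 0.148
grip_force: 0.0
```

step_arm --increments '[{"dx": 0.77,"dy": -1,"dz": 0,"wx": 0,"wy": 0,"wz": 0},{"dx": 0.77,"dy": -1,"dz": 0,"wx": 0,"wy": 0,"wz": 0},{"dx": 0.77,"dy": -1,"dz": 0,"wx": 0,"wy": 0,"wz": 0},{"dx": 0.77,"dy": -1,"dz": 0,"wx": 0,"wy": 0,"wz": 0},{"dx": 0.77,"dy": -1,"dz": 0,"wx": 0,"wy": 0,"wz": 0}]'

```text
time_s: 1.8
eef_pos: [292.2, -324.4, 256.4]
ee_rot: [0.0, 1.0, 0.0, 0.0]
force: [-0.1, -0.0, -0.2]
grip_width: 0.002
grip_force: 0.0
```

step_arm --increments '[{"dx": 0.77,"dy": -1,"dz": 0,"wx": 0,"wy": 0,"wz": 0},{"dx": 0.77,"dy": -1,"dz": 0,"wx": 0,"wy": 0,"wz": 0},{"dx": 0.77,"dy": -1,"dz": 0,"wx": 0,"wy": 0,"wz": 0},{"dx": 0.77,"dy": -1,"dz": 0,"wx": 0,"wy": 0,"wz": 0},{"dx": 0.77,"dy": -1,"dz": 0,"wx": 0,"wy": 0,"wz": 0}]'

```text
time_s: 2.3
eef_pos: [388.4, -199.3, 256.4]
ee_rot: [0.0, 1.0, 0.0, 0.0]
force: [0.8, -0.3, 0.8]
grip_width: -0.003
grip_force: 0.0
```

step_arm --increments '[{"dx": 0.77,"dy": -1,"dz": 0,"wx": 0,"wy": 0,"wz": 0},{"dx": 0.77,"dy": -1,"dz": 0,"wx": 0,"wy": 0,"wz": 0},{"dx": 0.77,"dy": -1,"dz": 0,"wx": 0,"wy": 0,"wz": 0},{"dx": 0.77,"dy": -1,"dz": 0,"wx": 0,"wy": 0,"wz": 0},{"dx": 0,"dy": 0,"dz": 0,"wx": 0,"wy": 0,"wz": 0}]'

```text
time_s: 2.8
eef_pos: [465.8, -98.0, 256.2]
ee_rot: [-0.0, 1.0, 0.002, 0.0]
force: [-0.8, 0.7, 0.3]
grip_width: -0.001
grip_force: 0.0
```

step_arm --increments '[{"dx": 0.7,"dy": -1,"dz": 0,"wx": 0,"wy": 0,"wz": 0},{"dx": 0.7,"dy": -1,"dz": 0,"wx": 0,"wy": 0,"wz": 0},{"dx": 0.68,"dy": -0.96,"dz": 0.4,"wx": 0,"wy": 0,"wz": 0},{"dx": 0,"dy": 0,"dz": 0.8,"wx": 0,"wy": 0,"wz": 0},{"dx": 0,"dy": 0,"dz": 0.6,"wx": 0,"wy": 0,"wz": 0}]'

```text
time_s: 3.3
eef_pos: [516.4, -26.1, 210.2]
ee_rot: [0.0, 1.0, 0.001, -0.0]
force: [0.5, 0.3, 0.0]
grip_width: 0.002
grip_force: 0.0
```

```bash
python3 - <<'E'
from h import *
print(ctrl.sense()["eef_pos"])
for cam in("scene","top"):
    c=look(cam,["thumb","bolt_tip","keeper_mouth"])
    if cam=="scene": cv2.imwrite("pics/scene2.png",cv2.resize(c["frame"][100:250,150:350],None,fx=4,fy=4,interpolation=cv2.INTER_CUBIC)[:600])
E
```

```text
[516.38940884 -26.11038458 210.24348181]
scene thumb 0.69 [517.9 -28.  159.9]
scene bolt_tip 0.65 [642.6 130.8 111.9]
scene bolt_tip 0.64 [520.7  80.4 152.8]
scene keeper_mouth 0.56 [514.7  98.8 133.7]
top keeper_mouth 0.63 [513.9  96.7 136.4]
```

View pics/scene2.png

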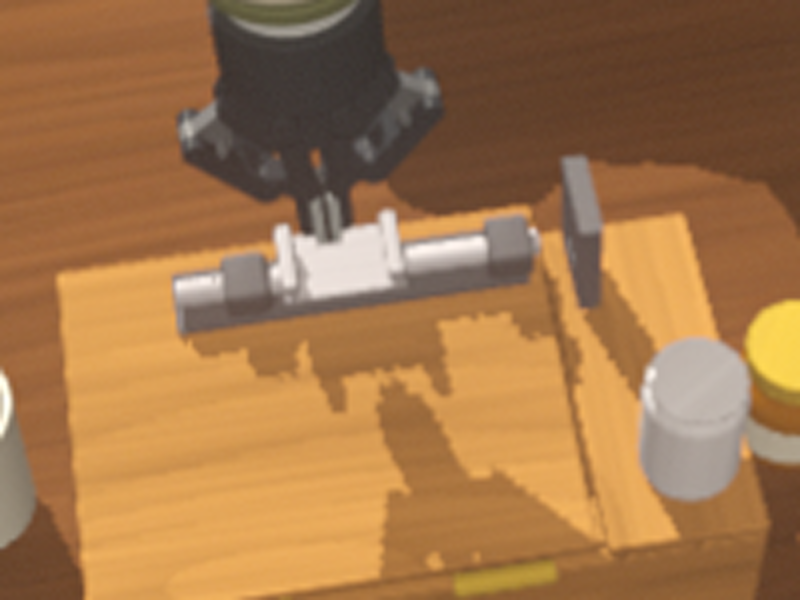

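The fingertips are above the saddle, between its lips (crop pixel 325,235), and clear of the keeper and the tin. I'm lowering to make contact.

step_arm --increments '[{"dx": 0,"dy": 0,"dz": 0.4,"wx": 0,"wy": 0,"wz": 0},{"dx": 0,"dy": 0,"dz": 0.4,"wx": 0,"wy": 0,"wz": 0},{"dx": 0,"dy": 0,"dz": 0.2,"wx": 0,"wy": 0,"wz": 0},{"dx": 0,"dy": 0,"dz": 0.1,"wx": 0,"wy": 0,"wz": 0},{"dx": 0,"dy": 0,"dz": 0.1,"wx": 0,"wy": 0,"wz": 0}]'

```text
time_s: 4.2
eef_pos: [516.5, -26.3, 181.2]
ee_rot: [-0.0, 1.0, 0.001, -0.0]
force: [-2.3, -0.1, 3.0]
grip_width: -0.004
grip_force: 1.3
```

step_arm --increments '[{"dx": 0,"dy": 0,"dz": 0.08,"wx": 0,"wy": 0,"wz": 0},{"dx": 0,"dy": 0,"dz": 0.08,"wx": 0,"wy": 0,"wz": 0},{"dx": 0,"dy": 0,"dz": 0.04,"wx": 0,"wy": 0,"wz": 0},{"dx": 0,"dy": 0,"dz": 0,"wx": 0,"wy": 0,"wz": 0},{"dx": 0,"dy": 0,"dz": 0,"wx": 0,"wy": 0,"wz": 0}]'

```text
time_s: 4.7
eef_pos: [516.5, -26.3, 176.5]
ee_rot: [0.0, 1.0, 0.001, 0.0]
force: [-3.0, 0.7, 4.5]
grip_width: 0.0
grip_force: 2.3
```

step_arm --increments '[{"dx": 0,"dy": -0.1,"dz": -0.1,"wx": 0,"wy": 0,"wz": 0},{"dx": 0,"dy": -0.2,"dz": 0,"wx": 0,"wy": 0,"wz": 0},{"dx": 0,"dy": -0.2,"dz": 0,"wx": 0,"wy": 0,"wz": 0},{"dx": 0,"dy": -0.2,"dz": 0,"wx": 0,"wy": 0,"wz": 0},{"dx": 0,"dy": -0.2,"dz": 0,"wx": 0,"wy": 0,"wz": 0}]'

```text
time_s: 5.2
eef_pos: [516.9, -3.4, 178.9]
ee_rot: [0.0, 1.0, 0.001, 0.001]
force: [4.0, -3.5, 1.4]
grip_width: 0.003
grip_force: 2.3
```

step_arm --increments '[{"dx": 0,"dy": -0.1,"dz": 0,"wx": 0,"wy": 0,"wz": 0},{"dx": 0,"dy": -0.04,"dz": 0,"wx": 0,"wy": 0,"wz": 0},{"dx": 0,"dy": -0.04,"dz": 0,"wx": 0,"wy": 0,"wz": 0},{"dx": 0,"dy": 0,"dz": 0,"wx": 0,"wy": 0,"wz": 0}]'

```text
time_s: 5.6
eef_pos: [516.6, 0.8, 178.8]
ee_rot: [-0.0, 1.0, 0.0, 0.0]
force: [2.8, -1.1, 2.1]
grip_width: -0.002
grip_force: 2.2
```

step_arm --increments '[{"dx": 0,"dy": -0.06,"dz": 0,"wx": 0,"wy": 0,"wz": 0},{"dx": 0,"dy": -0.06,"dz": 0,"wx": 0,"wy": 0,"wz": 0},{"dx": 0,"dy": 0,"dz": 0,"wx": 0,"wy": 0,"wz": 0}]'

```text
time_s: 5.9
eef_pos: [516.5, 3.9, 178.8]
ee_rot: [-0.0, 1.0, 0.001, 0.0]
force: [4.2, -2.5, 1.7]
grip_width: -0.001
grip_force: 2.2
```

step_arm --increments '[{"dx": 0,"dy": -0.04,"dz": 0,"wx": 0,"wy": 0,"wz": 0},{"dx": 0,"dy": -0.04,"dz": 0,"wx": 0,"wy": 0,"wz": 0},{"dx": 0,"dy": 0,"dz": 0,"wx": 0,"wy": 0,"wz": 0}]'

```text
time_s: 6.2
eef_pos: [516.5, 5.5, 178.8]
ee_rot: [0.0, 1.0, 0.001, 0.0]
force: [3.6, -4.3, 2.8]
grip_width: -0.003
grip_force: 2.9
```

step_arm --increments '[{"dx": 0,"dy": -0.04,"dz": 0,"wx": 0,"wy": 0,"wz": 0},{"dx": 0,"dy": -0.04,"dz": 0,"wx": 0,"wy": 0,"wz": 0},{"dx": 0,"dy": 0,"dz": 0,"wx": 0,"wy": 0,"wz": 0}]'

```text
time_s: 6.5
eef_pos: [516.6, 6.3, 178.9]
ee_rot: [0.002, 1.0, 0.001, 0.0]
force: [3.5, -10.3, 2.4]
grip_width: -0.001
grip_force: 6.4
```

```bash
python3 - <<'E'
from h import *
print(ctrl.sense()["eef_pos"])
c=look("scene",["thumb","bolt_tip","keeper_mouth"])
cv2.imwrite("pics/scene3.png",cv2.resize(c["frame"][130:190,180:320],None,fx=5.5,fy=5.5,interpolation=cv2.INTER_CUBIC))
E
```

```text
[516.61103647   6.32133341 178.90056003]
scene thumb 0.73 [515.1  -6.  150.6]
scene bolt_tip 0.6 [519.   97.9 140. ]
scene keeper_mouth 0.86 [522.4  98.5 136. ]
```

View pics/scene3.png

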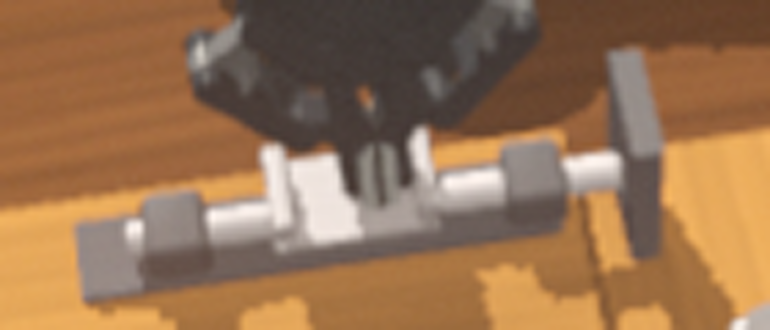

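The nose is butted on the keeper: it reaches the plate at crop (620,170), with 10 N along y. Next I scan downwards with a light push.

step_arm --increments '[{"dx": 0,"dy": 0,"dz": 0.03,"wx": 0,"wy": 0,"wz": 0},{"dx": 0,"dy": 0,"dz": 0.03,"wx": 0,"wy": 0,"wz": 0},{"dx": 0,"dy": 0,"dz": 0,"wx": 0,"wy": 0,"wz": 0}]'

```text
time_s: 7.0
eef_pos: [516.4, 6.6, 177.7]
ee_rot: [0.001, 1.0, 0.0, -0.0]
force: [0.6, -9.9, 6.2]
grip_width: 0.0
grip_force: 6.4
```

step_arm --increments '[{"dx": 0,"dy": 0,"dz": 0.03,"wx": 0,"wy": 0,"wz": 0},{"dx": 0,"dy": 0,"dz": 0.03,"wx": 0,"wy": 0,"wz": 0},{"dx": 0,"dy": 0,"dz": 0,"wx": 0,"wy": 0,"wz": 0}]'

```text
time_s: 7.3
eef_pos: [515.9, 7.7, 175.6]
ee_rot: [0.0, 1.0, 0.001, -0.001]
force: [-1.7, -4.1, 4.4]
grip_width: -0.0
grip_force: 3.4
```

step_arm --increments '[{"dx": 0,"dy": 0,"dz": 0.03,"wx": 0,"wy": 0,"wz": 0},{"dx": 0,"dy": 0,"dz": 0.03,"wx": 0,"wy": 0,"wz": 0},{"dx": 0,"dy": 0,"dz": 0,"wx": 0,"wy": 0,"wz": 0}]'

```text
time_s: 7.6
eef_pos: [515.7, 8.1, 174.1]
ee_rot: [-0.0, 1.0, 0.001, -0.001]
force: [-3.9, -2.1, 6.3]
grip_width: -0.001
grip_force: 3.8
```

step_arm --increments '[{"dx": 0,"dy": 0,"dz": 0.03,"wx": 0,"wy": 0,"wz": 0},{"dx": 0,"dy": 0,"dz": 0.03,"wx": 0,"wy": 0,"wz": 0},{"dx": 0,"dy": 0,"dz": 0,"wx": 0,"wy": 0,"wz": 0}]'

```text
time_s: 7.9
eef_pos: [515.6, 8.1, 172.6]
ee_rot: [-0.0, 1.0, 0.001, -0.001]
force: [-3.9, -2.1, 7.1]
grip_width: -0.003
grip_force: 4.1
```

step_arm --increments '[{"dx": 0,"dy": -0.05,"dz": 0,"wx": 0,"wy": 0,"wz": 0},{"dx": 0,"dy": -0.05,"dz": 0,"wx": 0,"wy": 0,"wz": 0},{"dx": 0,"dy": 0,"dz": 0,"wx": 0,"wy": 0,"wz": 0}]'

```text
time_s: 8.2
eef_pos: [515.7, 10.7, 172.7]
ee_rot: [-0.0, 1.0, 0.001, -0.001]
force: [-4.4, -1.1, 6.4]
grip_width: -0.003
grip_force: 4.0
```

It has entered freely, past the butt position. I'm pushing it home.

step_arm --increments '[{"dx": 0,"dy": -0.1,"dz": 0,"wx": 0,"wy": 0,"wz": 0},{"dx": 0,"dy": -0.1,"dz": 0,"wx": 0,"wy": 0,"wz": 0},{"dx": 0,"dy": 0,"dz": 0,"wx": 0,"wy": 0,"wz": 0}]'

```text
time_s: 8.5
eef_pos: [515.9, 15.9, 172.8]
ee_rot: [-0.0, 1.0, 0.001, -0.001]
force: [-3.3, -0.5, 5.4]
grip_width: -0.001
grip_force: 3.8
```

step_arm --increments '[{"dx": 0,"dy": -0.1,"dz": 0,"wx": 0,"wy": 0,"wz": 0},{"dx": 0,"dy": -0.1,"dz": 0,"wx": 0,"wy": 0,"wz": 0},{"dx": 0,"dy": 0,"dz": 0,"wx": 0,"wy": 0,"wz": 0}]'

```text
time_s: 8.8
eef_pos: [516.1, 20.8, 172.9]
ee_rot: [-0.0, 1.0, 0.001, -0.001]
force: [-1.9, -0.1, 6.5]
grip_width: 0.003
grip_force: 3.7
```

step_arm --increments '[{"dx": 0,"dy": -0.1,"dz": 0,"wx": 0,"wy": 0,"wz": 0},{"dx": 0,"dy": -0.1,"dz": 0,"wx": 0,"wy": 0,"wz": 0},{"dx": 0,"dy": -0.08,"dz": 0,"wx": 0,"wy": 0,"wz": 0},{"dx": 0,"dy": 0,"dz": 0,"wx": 0,"wy": 0,"wz": 0}]'

```text
time_s: 9.2
eef_pos: [516.3, 27.8, 173.0]
ee_rot: [-0.0, 1.0, 0.001, -0.0]
force: [-1.0, -0.7, 5.0]
grip_width: 0.001
grip_force: 3.7
```

step_arm --increments '[{"dx": 0,"dy": -0.06,"dz": 0,"wx": 0,"wy": 0,"wz": 0},{"dx": 0,"dy": -0.06,"dz": 0,"wx": 0,"wy": 0,"wz": 0},{"dx": 0,"dy": 0,"dz": 0,"wx": 0,"wy": 0,"wz": 0}]'

```text
time_s: 9.5
eef_pos: [516.4, 30.3, 173.0]
ee_rot: [0.0, 1.0, 0.001, -0.0]
force: [0.1, -3.2, 5.9]
grip_width: 0.0
grip_force: 4.1
```

step_arm --increments '[{"dx": 0,"dy": -0.06,"dz": 0,"wx": 0,"wy": 0,"wz": 0},{"dx": 0,"dy": -0.04,"dz": 0,"wx": 0,"wy": 0,"wz": 0},{"dx": 0,"dy": 0,"dz": 0,"wx": 0,"wy": 0,"wz": 0}]'

```text
time_s: 9.8
eef_pos: [516.5, 30.9, 173.1]
ee_rot: [0.002, 1.0, 0.001, -0.0]
force: [-0.9, -15.3, 6.0]
grip_width: -0.004
grip_force: 9.0
```

```bash
python3 - <<'E'
from h import *
c=look("scene",["thumb","bolt_tip","keeper_mouth"]);s=ctrl.sense();print(s["eef_pos"],s["force"])
cv2.imwrite("pics/scene4.png",cv2.resize(c["frame"][130:210,180:350],None,fx=4.7,fy=4.7,interpolation=cv2.INTER_CUBIC))
E
```

```text
scene thumb 0.7 [515.5  19.8 143.7]
scene bolt_tip 0.86 [518.1 124.9 138.5]
scene bolt_tip 0.64 [ 522.6 -251.1    1.8]
scene keeper_mouth 0.78 [520.8  99.  134.9]
[516.53138645  30.90651883 173.11949207] [ -1.69558828 -13.57527548   6.05963156]
```

View pics/scene4.png

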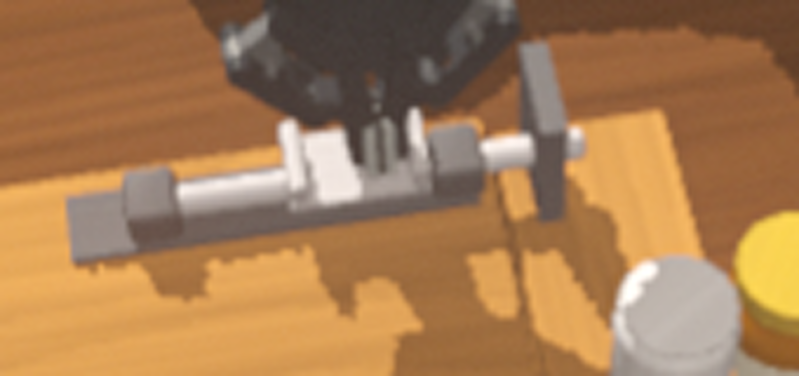

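The bolt is home: the nose stands well out behind the keeper at (575,143), 24.6 mm past the butt position, with 15 N at the end stop. I'm easing off the push and lifting straight up.

step_arm --increments '[{"dx": 0,"dy": 0.04,"dz": 0,"wx": 0,"wy": 0,"wz": 0},{"dx": 0,"dy": 0,"dz": -0.15,"wx": 0,"wy": 0,"wz": 0},{"dx": 0,"dy": 0,"dz": -0.15,"wx": 0,"wy": 0,"wz": 0},{"dx": 0,"dy": 0.1,"dz": -0.2,"wx": 0,"wy": 0,"wz": 0},{"dx": 0,"dy": 0,"dz": -0.4,"wx": 0,"wy": 0,"wz": 0}]'

```text
time_s: 10.5
eef_pos: [515.9, 29.5, 195.0]
ee_rot: [-0.001, 1.0, 0.001, -0.001]
force: [0.2, 0.3, -0.0]
grip_width: -0.001
grip_force: 0.0
```

step_arm --increments '[{"dx": 0,"dy": 0,"dz": -0.8,"wx": 0,"wy": 0,"wz": 0},{"dx": 0,"dy": 0,"dz": -0.8,"wx": 0,"wy": 0,"wz": 0},{"dx": -0.8,"dy": 0,"dz": -0.8,"wx": 0,"wy": 0,"wz": 0},{"dx": -0.8,"dy": 0,"dz": 0,"wx": 0,"wy": 0,"wz": 0},{"dx": 0,"dy": 0,"dz": 0,"wx": 0,"wy": 0,"wz": 0}]'

```text
time_s: 11.0
eef_pos: [475.3, 29.7, 256.4]
ee_rot: [-0.0, 1.0, 0.001, 0.0]
force: [0.5, -0.8, -0.2]
grip_width: 0.0
grip_force: 0.0
```

```bash
python3 - <<'E'
from h import *
c=look("scene",["thumb","bolt_tip","tin","mug","candle"]);s=ctrl.sense();print(s["eef_pos"],s["force"])
cv2.imwrite("pics/scene5.png",cv2.resize(c["frame"][130:210,180:350],None,fx=4.7,fy=4.7,interpolation=cv2.INTER_CUBIC))
E
```

```text
scene thumb 0.84 [511.8  20.2 150.5]
scene bolt_tip 0.63 [523.  124.6 137.9]
scene tin 0.63 [639.4 130.6 111. ]
scene mug 0.7 [ 5.238e+02 -2.532e+02  4.000e-01]
scene candle 0.83 [567.6 219.7   1.1]
[476.88451274  29.19275081 254.99058   ] [ 0.24426809  0.37640266 -0.03524854]
```

View pics/scene5.png

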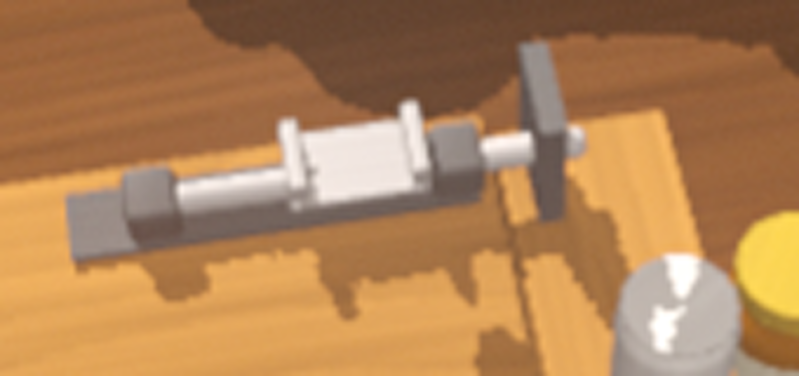

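The bolt stays through the keeper, with its nose at (575,143). The lid is held down, the other objects have not moved, and the robot is clear.

```bash
python3 -c "
from h import *
print(finish_job())"
```

```text
the job is handed in; nothing more can be done
None
```

The chest is shut and the job handed in at about 11 s: the bolt is fully home in the keeper and holds the lid down with the robot clear, and the mug, candle jar and tin are where they stood (the hand-in call returned no verdict).

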